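Angle a slotted profile past the post into its bay

ROBOT

A 6-joint arm with a two-finger parallel gripper is mounted at the origin on a cart in front of the work surface, level with it; the furniture and walls round the work are solid. World frame = base frame: x ahead of the robot, y to its left, z up, the work surface at z = 0. Lengths are in m, angles in rad, forces in N, time in s.
With the tool pointing down it reaches from about 0.3 to 0.875 m from the base axis. Payload 6.4 kg.
Tool frame: the origin (TCP) lies midway between the tips of the shut fingers; the grasp point (between the pads) lies ctrl.grip_point_offset behind it (ctrl.grip_point_offset is the distance from the TCP to the grasp point, in m); z points along the fingers, y is the direction in which the jaws open and shut (so a half turn about z gives the same grasp; the last joint's range is limited). The gripper opens to 85 mm and grips with 20 to 120 N. Pads are 22 mm wide; open, the fingers measure 114 mm over their backs; the gripper's body (76 mm by 85 mm) begins 54 mm behind the grasp point. The pads swing forward as they close: fully open they stand 13 mm farther back than shut.
Start: joints at [1.046, 0.181, 1.607, -0, 1.354, -0.206], TCP at [0.18, 0.546, 0.231] pointing down, gripper open.
Joint ranges: [-2.99, 2.99], [-0.89, 2.07], [0.3, 2.58], [-1.14, 4.28], [0, 2.63], [-3.12, 3.12]. Speed limits (rad/s): [2.57, 2.57, 3.01, 3.14, 3.14, 3.14].

INTERFACE

Orientations are given as a unit quaternion [w, x, y, z].
In Python, from bench import ctrl, viewer gives the robot as it stands.
- The arm moves only by the shell command python3 -m handwheel 'ROWS' [OPENING]. ROWS is JSON, a list of rows, each an object with "travel": the shift along the tool's x, y, z as a fraction of full scale, a list of three; "dr": the turn, a rotation vector about the tool's x, y, z as a fraction of full scale, a list of three. A call has 1 to 20 rows; each row shifts and turns the pose as measured when the row begins, along the tool's axes as they then stand; what a row does not reach is not made up. Full scale, the value 1, is 150 mm for a shift and 30 degrees for a turn. A row lasts 1/12 s, in which the tool goes at most 41.7 mm and 7.16 degrees, less where a joint would pass 70% of its speed; a pose out of reach is approached as far as the arm can. A call with a number of a shift or a turn outside -1 to 1 is refused whole. A call with a gripper value outside its range is refused whole. OPENING is the opening, from -1 (shut) to 1 (fully open), set as the call begins (- or left out, the last holds). The fingers move at their own pace and stop on an object; the grip force is fixed at half the most. Time passes only in rows, so rows that do not move let the fingers close. It gives the time, the measured TCP pose, the force and the opening at its end, in the units of the state.
- ctrl.get_obs(): the state, without advancing time (a new reading comes with each control period).
- viewer.camera(name): name is "side" or "top"; returns the picture (480x640x3 uint8, red, green, blue); there is no depth.
- viewer.get_calibration(name): a dict with "camera_matrix" (3x3 intrinsics, pixels), "k1" (the pictures are not rectified: a ray, as slopes to the right and down, at radius r is drawn at 1 + k1 r^2 times it, then the intrinsics apply), "R" (3x3) and "t" (3): a world point X has camera coordinates R X + t. Camera axes: x right, y down, z forward; pixel columns grow to the right and rows downward; lengths in m; the calibration is good to about 2 mm. A picture is of the moment at which its call begins. get_calibration takes no time and is no camera call.
- ctrl.hand_in(): hands the job in, once; it reports no verdict.
The state is a dict: "time_s": time; "q": joint angles; "dq": joint speeds; "joint_efforts": joint torques, N m; "eef_pos": TCP position; "eef_rot": TCP orientation; "wrist_force": force on the tool from outside, world axes, zero at the start; "torque": the same for the moment, N m; "opening": opening from 0.0 (shut) to 1.0 (fully open).
Only numpy, scipy, OpenCV 4.12 (cv2) and the standard library are available. Lean on these libraries where they do the work, as an engineer would, in place of code of your own. Each camera call takes 0.05 s, during which the arm holds its last target. There are 200 camera calls.

TASK

Push the aluminium profile into the blue bay until it lies flat along the bay's back wall, behind the yellow post. It does not fit straight in: gently push its left end in first so that it points behind the post, then push the right end round and home, with the outside of the fingertips only, never pinching or lifting it. Leave the bottle, spool and eraser where they are.

Things in the scene. Friction and masses are not known exactly. Their poses are not given: they have to be found in the camera images.
- profile: Loose straight length of bare aluminium slotted profile with a solid square outline: 30 x 220 x 30 mm (x, y, z), about 0.3 kg, lying on the bench in front of the bay. Origin at the centre of its underside (on the bench); its long axis is its y axis, +y towards its left end. It is smooth: friction coefficient about 0.4 against bench, walls, post and fingers, so it slides along the bench at roughly 1 to 2 N.
- bay: Blue three-sided bay of sheet steel fixed to the bench, no floor (the profile slides on the bench itself). Origin on the bench in the middle of the open front; +x points into the bay, +y to its left. Inside it is 270 mm long (y from -135 to +135 mm) and 90 mm deep: the back wall's inner face is at x = +90 mm, the side walls run from x = 0 to the back. Walls 6 mm thick and 40 mm high. Small screw tabs 3 mm high stand out 18 mm outside the walls.
- post: Fixed upright yellow post with a black cap, diameter 20 mm, 52 mm high, standing in the open front of the bay left of its middle (about 62 to 76 mm left of the bay's origin). The gap between it and the right wall is shorter than the profile. Origin at the centre of its foot.
- flux_bottle: Bystander: small reddish-brown dropper bottle, 32 mm diameter, 102 mm high, to the right of the bay; origin at the centre of its underside.
- solder_spool: Bystander: white and green spool of solder, 54 mm diameter, 30 mm high, behind the bay; origin at the centre of its underside.
- eraser: Bystander: blue and white eraser, 21 x 42 x 12 mm, to the left in front of the bay; origin at the centre of its underside.

How it is judged:
By the outcome, as a careful person would: the job done as asked, in the order asked, and still so for the second after the job is handed in, with the robot touching nothing.
It also fails if it takes over 56 s, if anything falls off the work surface, if the arm or the gripper's body presses on something with over 40 N, if the wrist force passes 120 N, or if a joint passes its speed limit or range.

## Working session

There is one attempt and no reset: what is moved stays moved. The work goes in short steps, Python scripts to look and compute and a shell command to move; the robot and the scene stay as the last step left them, time stands still between calls to the robot, and variables do not carry over. Pictures are saved under pics/ and viewed, about 8 in all and at most 12, crops included, and the job is handed in when it is done.

```bash
mkdir -p pics; ls; python3 - <<'E'
from bench import ctrl, viewer
import cv2,json
for n in ("top","side"):
    im=viewer.camera(n); cv2.imwrite(f"pics/{n}0.png",im[:,:,::-1])
    print(n,viewer.get_calibration(n))
o=ctrl.get_obs(); print(o, ctrl.grip_point_offset)
E
```

```text
pics
top {'camera_matrix': array([[573.28209961,   0.        , 315.57950153],
       [  0.        , 573.28209961, 235.72643809],
       [  0.        ,   0.        ,   1.        ]]), 'k1': -0.005363977864600156, 'R': array([[-0.01697773, -0.99985259,  0.00255982],
       [-0.99289153,  0.01655777, -0.11786542],
       [ 0.11780566, -0.00454271, -0.99302628]]), 't': array([-0.14020442,  0.59427341,  0.91100835])}
side {'camera_matrix': array([[473.33542602,   0.        , 320.49244347],
       [  0.        , 473.33542602, 245.47491607],
       [  0.        ,   0.        ,   1.        ]]), 'k1': 0.03348151933982003, 'R': array([[-0.99871812, -0.04831144, -0.01510363],
       [-0.01074902,  0.49400727, -0.86939133],
       [ 0.04946285, -0.86811452, -0.49389331]]), 't': array([0.62254539, 0.10882151, 0.76192174])}
{'time_s': 0.1, 'q': array([ 1.04570372e+00,  1.81448996e-01,  1.60789303e+00,  1.09012021e-05,
        1.35379528e+00, -2.06288139e-01]), 'dq': array([ 0.00048091, -0.00072036, -0.00182185, -0.00028399,  0.00046206,
        0.00040338]), 'joint_efforts': array([ 1.22912676e-03, -4.45872009e+01, -3.52241492e+01, -3.18878620e-04,
        4.10228939e-03,  3.91485457e-05]), 'eef_pos': array([0.17994826, 0.54560608, 0.23049146]), 'eef_rot': array([-2.81148766e-04,  1.58729161e-01,  9.87321861e-01, -7.19353405e-04]), 'wrist_force': array([0.08076536, 0.32006864, 0.31077063]), 'torque': array([0.00053799, 0.02913605, 0.00154763]), 'opening': 1.0006222974672891} 0.0187
```

View pics/top0.png

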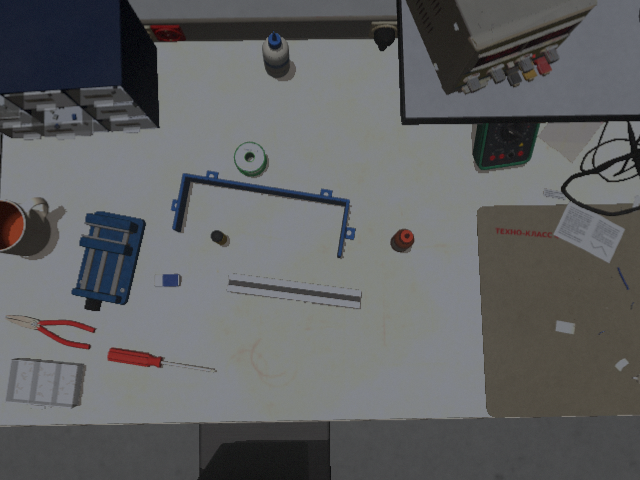

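View pics/side0.png

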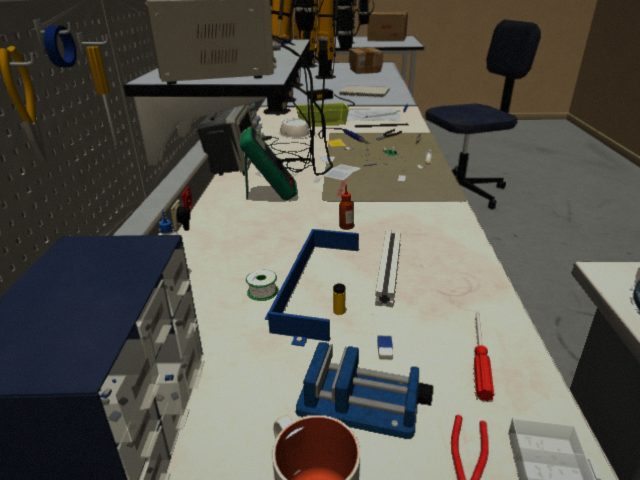

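The top view shows the bay opening towards the robot (back wall about (185,178)-(348,198)), the post at (219,238), the profile from (229,283) to (361,298), the bottle at (403,240), the eraser at (168,280) and the spool at (250,158). I'll enlarge it to read the corners.

```bash
cat > h.py <<'E'
import numpy as np, cv2
from bench import ctrl, viewer
def ray(n,u,v):
    c=viewer.get_calibration(n); K=c["camera_matrix"]; k=c["k1"]
    d=np.array([(u-K[0,2])/K[0,0],(v-K[1,2])/K[1,1]]); s=d.copy()
    for _ in range(20): s=d/(1+k*(s@s))
    R=c["R"]; return -R.T@c["t"], R.T@np.array([s[0],s[1],1])
def px(n,u,v,z):
    o,d=ray(n,u,v); return (o+d*(z-o[2])/d[2])
def proj(n,X):
    c=viewer.get_calibration(n); p=c["R"]@np.array(X)+c["t"]; s=p[:2]/p[2]; s=s*(1+c["k1"]*(s@s)); K=c["camera_matrix"]
    return s*K[0,0]+K[:2,2]
def crop(n,name,x0,y0,w,h,k=4):
    im=viewer.camera(n)[:,:,::-1]; cv2.imwrite(f"pics/{name}.png",cv2.resize(im[y0:y0+h,x0:x0+w],None,fx=k,fy=k,interpolation=cv2.INTER_CUBIC))
E
python3 -c "
from h import *
crop('top','c1',165,165,200,150)"
```

```text
(no output)
```

View pics/c1.png

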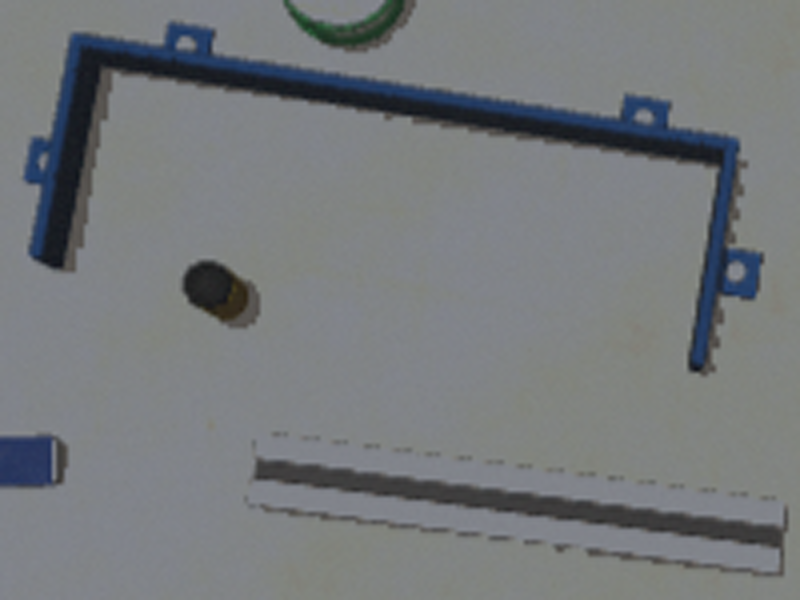

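```bash
python3 - <<'E'
from h import *
f=lambda u,v,z: px('top',165+u/4,165+v/4,z)[:2]
A=f(75,33,.04);B=f(738,140,.04);C=f(30,255,.04);D=f(704,370,.04)
print("bay",A,B,C,D,np.linalg.norm(A-B))
ey=(A-B)/np.linalg.norm(A-B); ex=np.array([ey[1],-ey[0]])
print('yaw',np.degrees(np.arctan2(ex[1],ex[0])))
O=(A+B)/2-ex*.096
post=f(210,285,.052); tb=lambda p:np.round(np.array([(p-O)@ex,(p-O)@ey])*1000,1)
print("O",O,ex,ey,'post',post,tb(post),'C,D',tb(C),tb(D))
P=[f(253,437,.03),f(248,505,.03),f(786,503,.03),f(783,573,.03)]
for p in P: print(p,tb(p))
c=sum(P)/4; a=(P[0]+P[1]-P[2]-P[3]); print('prof',c,tb(c),np.linalg.norm(a)/2,np.degrees(np.arctan2(-a[0],a[1])))
for n,(u,v,z) in dict(bottle=(403,236,.1),spool=(250,158,.03),eraser=(168,280,.012)).items():
    p=px('top',u,v,z)[:2]; print(n,p,tb(p))
E
```

```text
bay [0.69958439 0.06734573] [ 0.64987586 -0.20730702] [0.60674934 0.08488696] [ 0.55472993 -0.19111994] 0.2791147997268677
yaw -10.25872994102201
O [ 0.58026482 -0.05288367] [ 0.98401357 -0.17809348] [0.17809348 0.98401357] post [0.59164811 0.00885251] [ 0.2 62.8] C,D [  1.5 140.3] [  -0.5 -140.6]
[ 0.53099251 -0.00535129] [-56.9  38. ]
[ 0.50315275 -0.00332409] [-84.7  35. ]
[ 0.50024299 -0.22404841] [ -48.3 -182.7]
[ 0.47176226 -0.22207071] [ -76.6 -185.8]
prof [ 0.50153763 -0.11369863] [-66.6 -73.9] 0.2209176381251721 -8.084920443992553
bottle [ 0.58149231 -0.28430061] [  42.4 -227.5]
spool [ 0.72633382 -0.0418315 ] [141.8  36.9]
eraser [0.52401406 0.09826923] [-82.3 138.7]
```

```bash
cat >> h.py <<'E'
from scipy.spatial.transform import Rotation as Ro
O=np.array([0.5803,-0.0529]); ex=np.array([0.98401,-0.17809]); ey=np.array([0.17809,0.98401])
tb=lambda p:np.round(np.array([(np.array(p)[:2]-O)@ex,(np.array(p)[:2]-O)@ey])*1000,1)
tw=lambda b:O+(b[0]*ex+b[1]*ey)/1000
def st():
    o=ctrl.get_obs(); R=Ro.from_quat(np.roll(o["eef_rot"],-1)).as_matrix()
    print("t %.2f bay %s z %.4f yawY %.1f F %s op %.2f"%(o["time_s"],tb(o["eef_pos"]),o["eef_pos"][2],np.degrees(np.arctan2(R[1,1],R[0,1])),o["wrist_force"].round(1),o["opening"])); return o,R
def go(b,z,yaw=None):  # total travel in tool-frame fractions (at current yaw, or after turning to yaw)
    o,R=st()
    if yaw is not None:
        y0=np.degrees(np.arctan2(R[1,1],R[0,1])); print("dr z total",(y0-yaw)/30); R=Ro.from_euler('z',yaw-y0,degrees=True).as_matrix()@R
    d=np.r_[tw(b),z]-o["eef_pos"]; print("travel total",(R.T@d/.15).round(3))
def prof(pts): # top corners px: LF,LN,RF,RN
    P=[px('top',*p,.03)[:2] for p in pts]; B=[tb(p) for p in P]; c=sum(B)/4; a=B[0]+B[1]-B[2]-B[3]
    print("corners",*B,"centre",c,"theta",np.degrees(np.arctan2(a[0],a[1])).round(1),"len",np.linalg.norm(a)/2)
E
python3 -c "
from h import *
go([-120,22],.12,55)"
```

```text
t 0.15 bay [-500.5  517.7] z 0.2306 yawY 71.7 F [-0.2  0.2  0.1] op 1.00
dr z total 0.5578475994784061
travel total [-3.687 -1.939  0.739]
```

```bash
python3 -m handwheel '[{"travel":[0,0,0],"dr":[0,0,0.186]},{"travel":[0,0,0],"dr":[0,0,0.186]},{"travel":[0,0,0],"dr":[0,0,0.186]},{"travel":[-0.23,-0.121,0],"dr":[0,0,0]},{"travel":[-0.23,-0.121,0],"dr":[0,0,0]},{"travel":[-0.23,-0.121,0],"dr":[0,0,0]},{"travel":[-0.23,-0.121,0],"dr":[0,0,0]},{"travel":[-0.23,-0.121,0],"dr":[0,0,0]},{"travel":[-0.23,-0.121,0],"dr":[0,0,0]},{"travel":[-0.23,-0.121,0],"dr":[0,0,0]},{"travel":[-0.23,-0.121,0],"dr":[0,0,0]},{"travel":[-0.23,-0.121,0],"dr":[0,0,0]},{"travel":[-0.23,-0.121,0],"dr":[0,0,0]},{"travel":[-0.23,-0.121,0],"dr":[0,0,0]},{"travel":[-0.23,-0.121,0],"dr":[0,0,0]},{"travel":[-0.23,-0.121,0],"dr":[0,0,0]},{"travel":[-0.23,-0.121,0],"dr":[0,0,0]}]' -1; python3 -c "
from h import *
go([-120,22],.12,55)"
```

```text
time_s: 1.57
eef_pos: [0.4264, 0.0406, 0.2269]
eef_rot: [-0.0, 0.302, 0.953, -0.002]
wrist_force: [1.3, 1.0, 0.1]
opening: -0.004
t 1.57 bay [-168.1   64.6] z 0.2269 yawY 54.9 F [1.3 1.  0.1] op -0.00
dr z total -0.0032639801276192295
travel total [-0.41  -0.121  0.713]
```

```bash
python3 -m handwheel '[{"travel":[-0.2,-0.06,0],"dr":[0,0,0]},{"travel":[-0.2,-0.06,0],"dr":[0,0,0]},{"travel":[0,0,0.24],"dr":[0,0,0]},{"travel":[0,0,0.24],"dr":[0,0,0]},{"travel":[0,0,0.24],"dr":[0,0,0]},{"travel":[0,0,0.24],"dr":[0,0,0]},{"travel":[0,0,0.2],"dr":[0,0,0]},{"travel":[0,0,0.1],"dr":[0,0,0]},{"travel":[0,0,0.05],"dr":[0,0,0]},{"travel":[0,0,0],"dr":[0,0,0]}]'; python3 -c "
from h import *
go([-122,22],.012)
crop('top','c2',165,165,200,150)"
```

```text
time_s: 2.4
eef_pos: [0.4724, -0.0245, 0.0247]
eef_rot: [0.004, 0.309, 0.951, -0.003]
wrist_force: [0.8, -0.0, 0.8]
opening: 0.001
t 2.40 bay [-111.2    8.7] z 0.0247 yawY 54.1 F [ 0.8 -0.   0.8] op 0.00
travel total [0.104 0.049 0.083]
```

View pics/c2.png

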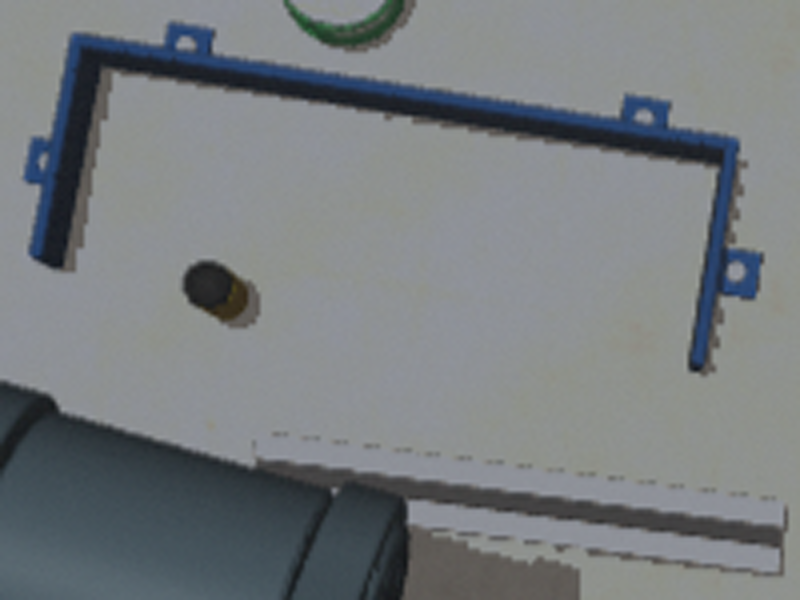

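The bay and profile have not moved; the wrist hides the profile's left end. Next I'll set the lateral position and height, then begin pushing.

```bash
python3 -m handwheel '[{"travel":[0.05,0.025,0.03],"dr":[0,0,0]},{"travel":[0.05,0.025,0.03],"dr":[0,0,0]},{"travel":[0,0,0.02],"dr":[0,0,0]},{"travel":[0,0,0],"dr":[0,0,0]},{"travel":[-0.03,0.0144,0],"dr":[0,0,0]},{"travel":[-0.03,0.0144,0],"dr":[0,0,0]},{"travel":[-0.03,0.0144,0],"dr":[0,0,0]},{"travel":[-0.03,0.0144,0],"dr":[0,0,0]},{"travel":[-0.03,0.0144,0],"dr":[0,0,0]},{"travel":[-0.03,0.0144,0],"dr":[0,0,0]}]'; python3 -c "
from h import *
go([-20,22],.012)"
```

```text
time_s: 3.28
eef_pos: [0.5018, -0.0146, 0.0194]
eef_rot: [0.011, 0.308, 0.951, -0.003]
wrist_force: [-0.7, 0.4, 0.2]
opening: -0.002
t 3.28 bay [-84.1  23.7] z 0.0194 yawY 54.2 F [-0.7  0.4  0.2] op -0.00
travel total [-0.389  0.174  0.058]
```

```bash
python3 -m handwheel '[{"travel":[-0.03,0.0144,0.01],"dr":[0,0,0]},{"travel":[-0.03,0.0144,0.01],"dr":[0,0,0]},{"travel":[-0.03,0.0144,0.01],"dr":[0,0,0]},{"travel":[-0.03,0.0144,0.01],"dr":[0,0,0]},{"travel":[-0.03,0.0144,0],"dr":[0,0,0]},{"travel":[-0.03,0.0144,0],"dr":[0,0,0]}]'; python3 -c "
from h import *
go([-20,22],.012)
crop('top','c3',165,165,200,150)"
```

```text
time_s: 3.78
eef_pos: [0.5343, -0.0209, 0.0128]
eef_rot: [0.01, 0.308, 0.951, -0.003]
wrist_force: [-0.2, 0.3, 0.9]
opening: -0.0
t 3.78 bay [-51.   23.3] z 0.0128 yawY 54.1 F [-0.2  0.3  0.9] op -0.00
travel total [-0.19   0.082  0.009]
```

View pics/c3.png

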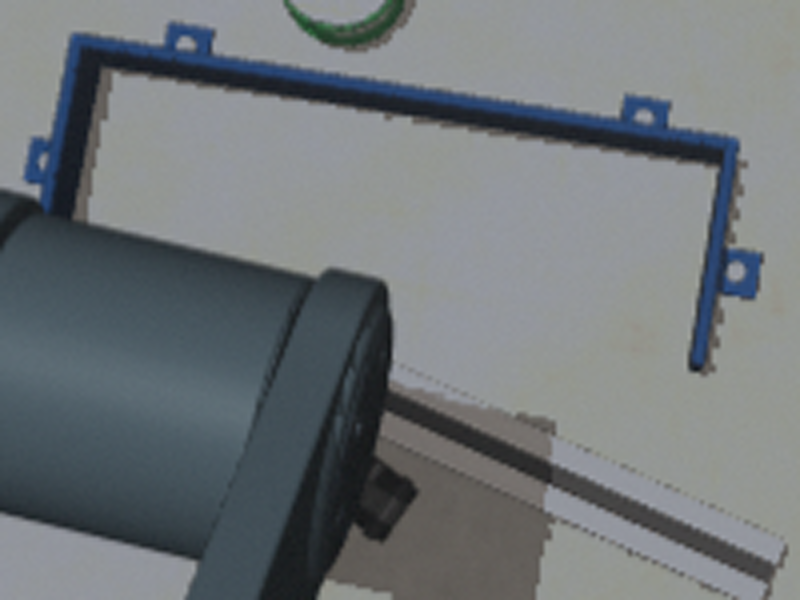

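The profile is turning as planned: its right-far corner is at crop (785,543) and its far edge runs up to (395,362). I'll compute the angle.

```bash
cat >> h.py <<'E'
def cc(u,v): return tb(px('top',165+u/4,165+v/4,.03))
def line(p,q,end='R',face='F'): # p nearer left, q the right corner on face
    a,b=cc(*p),cc(*q); d=(a-b)/np.linalg.norm(a-b); n=np.array([d[1],-d[0]]); s=-1 if face=='F' else 1
    R=b+s*15*n; th=np.degrees(np.arctan2(d[0],d[1])); L=R+220*d
    print("theta %.1f rightend %s leftend %s centre %s postclear %.1f"%(th,R.round(1),L.round(1),((R+L)/2).round(1),n@(R-np.array([0,64]))-25)); return th,R,L
E
python3 -c "
from h import *
line((395,362),(785,543))
"
```

```text
theta 15.6 rightend [ -78.9 -180.7] leftend [-19.9  31.2] centre [-49.4 -74.7] postclear -35.4
```

```bash
python3 -m handwheel '[{"travel":[-0.033,0,0],"dr":[0,0,0]},{"travel":[-0.033,0,0],"dr":[0,0,0]},{"travel":[-0.033,0,0],"dr":[0,0,0]},{"travel":[-0.033,0,0],"dr":[0,0,0]},{"travel":[-0.033,0,0],"dr":[0,0,0]},{"travel":[-0.033,0,0],"dr":[0,0,0]},{"travel":[-0.033,0,0],"dr":[0,0,0]},{"travel":[-0.033,0,0],"dr":[0,0,0]},{"travel":[0,0,0],"dr":[0,0,0]}]'; python3 -c "
from h import *
st()
crop('top','c4',165,165,200,150)"
```

```text
time_s: 4.58
eef_pos: [0.5713, -0.0471, 0.014]
eef_rot: [0.011, 0.308, 0.951, -0.002]
wrist_force: [0.2, -0.0, 1.1]
opening: 0.002
t 4.58 bay [-9.9  4.1] z 0.0140 yawY 54.1 F [ 0.2 -0.   1.1] op 0.00
```

View pics/c4.png

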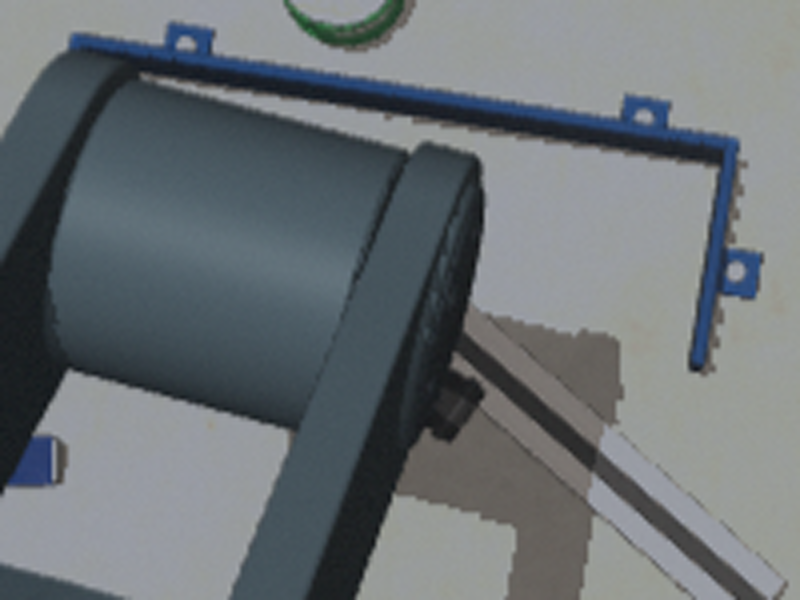

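The far edge now runs from (470,308) to the right corner at (785,582). I'll measure it and back off.

```bash
python3 -m handwheel '[{"travel":[0.1,0,0],"dr":[0,0,0]},{"travel":[0.15,0,0],"dr":[0,0,0]},{"travel":[0.1,0,-0.1],"dr":[0,0,0]},{"travel":[0,0,-0.27],"dr":[0,0,0]},{"travel":[0,0,-0.27],"dr":[0,0,0]},{"travel":[0,0,0],"dr":[0,0,0]}]'; python3 -c "
from h import *
th,R,L=line((470,308),(785,582))
d=(L-R)/220;n=np.array([d[1],-d[0]])
print('u yaw',79.74-th)
go(R-55*d,.1,79.74-th)"
```

```text
time_s: 5.13
eef_pos: [0.5223, -0.0137, 0.109]
eef_rot: [0.008, 0.309, 0.951, -0.003]
wrist_force: [2.6, -0.5, 0.4]
opening: -0.002
theta 31.7 rightend [ -93.  -179.3] leftend [22.8  7.8] centre [-35.1 -85.8] postclear 23.9
u yaw 48.00349282019738
t 5.13 bay [-64.1  28.2] z 0.1090 yawY 54.0 F [ 2.6 -0.5  0.4] op -0.00
dr z total 0.20121621625966266
travel total [-0.563 -1.644  0.07 ]
```

```bash
python3 -m handwheel '[{"travel":[0,0,0],"dr":[0,0,0.2]},{"travel":[-0.08,-0.235,0],"dr":[0,0,0]},{"travel":[-0.08,-0.235,0],"dr":[0,0,0]},{"travel":[-0.08,-0.235,0],"dr":[0,0,0]},{"travel":[-0.08,-0.235,0],"dr":[0,0,0]},{"travel":[-0.08,-0.235,0],"dr":[0,0,0]},{"travel":[-0.08,-0.235,0],"dr":[0,0,0]},{"travel":[-0.08,-0.235,0],"dr":[0,0,0]},{"travel":[0,0,0],"dr":[0,0,0]},{"travel":[0,0,0],"dr":[0,0,0]}]'; python3 -c "
from h import *
th,R,L=line((470,308),(785,582))
d=(L-R)/220
go(R-55*d,.013,48)
crop('top','c5',165,185,200,150)"
```

```text
time_s: 5.97
eef_pos: [0.4194, -0.2636, 0.1169]
eef_rot: [0.018, 0.358, 0.933, -0.004]
wrist_force: [1.1, 0.3, 0.8]
opening: -0.001
theta 31.7 rightend [ -93.  -179.3] leftend [22.8  7.8] centre [-35.1 -85.8] postclear 23.9
t 5.97 bay [-120.8 -236. ] z 0.1169 yawY 48.0 F [1.1 0.3 0.8] op -0.00
dr z total -0.0001119348160427099
travel total [0.067 0.048 0.691]
```

View pics/c5.png

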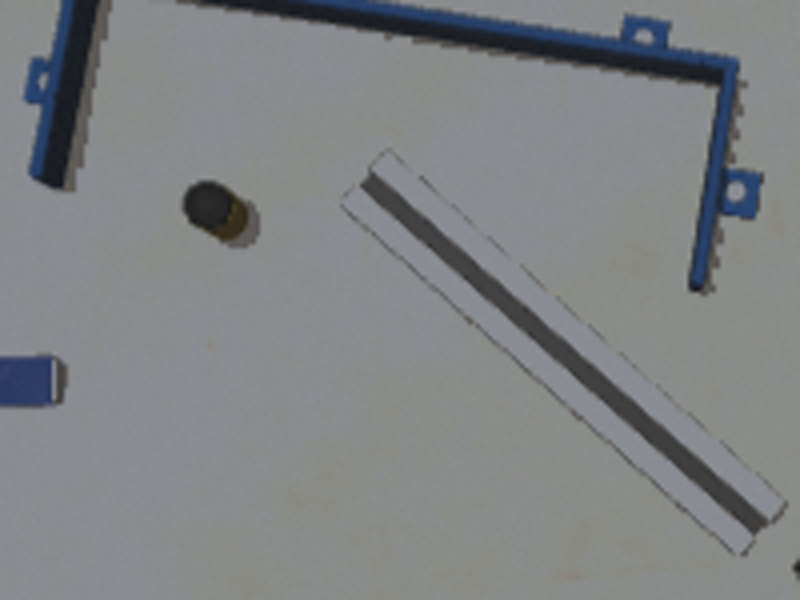

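The profile now points at the gap behind the post, with corners at crop (388,150), (343,205), (785,503) and (740,555). I'll lower the tool behind the right end.

```bash
python3 -m handwheel '[{"travel":[0.06,0,0],"dr":[0,0,0]},{"travel":[0,0,0.2],"dr":[0,0,0]},{"travel":[0,0,0.2],"dr":[0,0,0]},{"travel":[0,0,0.15],"dr":[0,0,0]},{"travel":[0,0,0.06],"dr":[0,0,0]},{"travel":[0,0,0.02],"dr":[0,0,0]},{"travel":[0,0,0],"dr":[0,0,0]}]'; python3 -c "
from h import *
prof([(165+u/4,185+v/4) for u,v in ((388,150),(343,205),(785,503),(740,555))])
th,R,L=line((470,308),(785,582))
d=(L-R)/220
go(R-20*d,.013)
go(R+80*d,.013)"
```

```text
time_s: 6.6
eef_pos: [0.4187, -0.2509, 0.0212]
eef_rot: [0.02, 0.352, 0.936, -0.004]
wrist_force: [-0.1, 0.0, -0.6]
opening: -0.005
corners [36.8 -2. ] [11.  12.4] [ -80.6 -187.2] [-104.3 -172.3] centre [-34.275 -87.275] theta 32.2 len 218.50360408926898
theta 31.7 rightend [ -93.  -179.3] leftend [22.8  7.8] centre [-35.1 -85.8] postclear 23.9
t 6.60 bay [-123.7 -223.6] z 0.0212 yawY 48.7 F [-0.1  0.  -0.6] op -0.01
travel total [-0.02   0.225  0.057]
t 6.60 bay [-123.7 -223.6] z 0.0212 yawY 48.7 F [-0.1  0.  -0.6] op -0.01
travel total [-0.028  0.892  0.061]
```

```bash
python3 -m handwheel '[{"travel":[-0.01,0.033,0.02],"dr":[0,0,0.02]},{"travel":[-0.01,0.033,0.02],"dr":[0,0,0]},{"travel":[0,0.033,0.01],"dr":[0,0,0]},{"travel":[0,0.033,0],"dr":[0,0,0]},{"travel":[0,0.033,0],"dr":[0,0,0]},{"travel":[0,0.033,0],"dr":[0,0,0]},{"travel":[0,0.033,0],"dr":[0,0,0]},{"travel":[0,0.033,0],"dr":[0,0,0]},{"travel":[0,0.033,0],"dr":[0,0,0]},{"travel":[0,0.033,0],"dr":[0,0,0]},{"travel":[0,0.033,0],"dr":[0,0,0]},{"travel":[0,0.033,0],"dr":[0,0,0]},{"travel":[0,0.033,0],"dr":[0,0,0]},{"travel":[0,0.033,0],"dr":[0,0,0]},{"travel":[0,0,0],"dr":[0,0,0]}]'; python3 -c "
from h import *
th,R,L=line((470,308),(785,582))
d=(L-R)/220
go(R+70*d,.013)
crop('top','c6',165,165,200,150)"
```

```text
time_s: 7.85
eef_pos: [0.476, -0.1974, 0.0189]
eef_rot: [0.024, 0.357, 0.934, -0.006]
wrist_force: [-0.2, -0.3, 0.3]
opening: -0.003
theta 31.7 rightend [ -93.  -179.3] leftend [22.8  7.8] centre [-35.1 -85.8] postclear 23.9
t 7.85 bay [ -76.9 -160.7] z 0.0189 yawY 48.2 F [-0.2 -0.3  0.3] op -0.00
travel total [0.027 0.305 0.04 ]
```

View pics/c6.png

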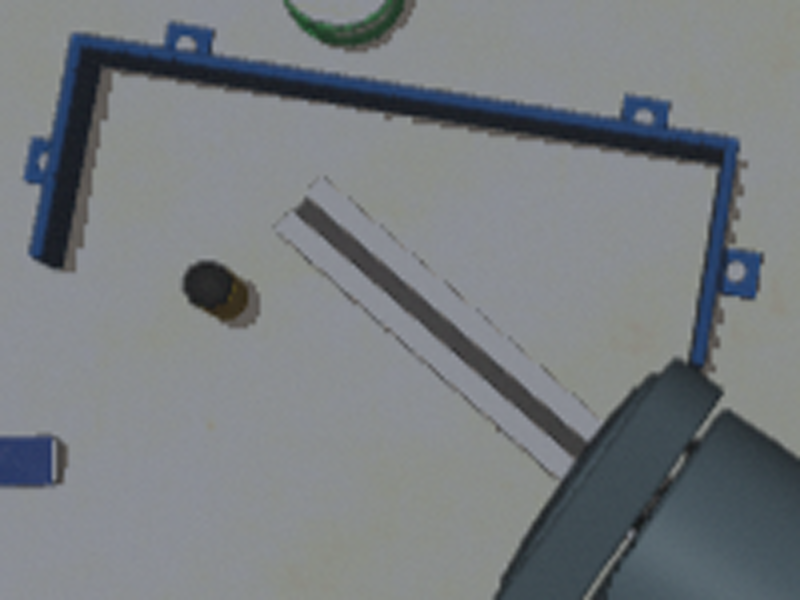

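The profile slid in along its axis. The left end's corners are at crop (322,177) and (275,226), clear of the post.

```bash
python3 -c "
from h import *
F,N=cc(322,177),cc(275,226); g=F-cc(595,415); h=N-cc(560,478)
print(F,N,np.degrees(np.arctan2(g[0],g[1])),np.degrees(np.arctan2(h[0],h[1])))
th=np.radians(32); d=np.array([np.sin(th),np.cos(th)]);L=(F+N)/2;R=L-220*d;n=np.array([d[1],-d[0]])
print(L,R,'postclear',n@(L-[0,64])-25)
o,Rm=st(); t=tb(o['eef_pos']); print('tool rel R along,lat',(t-R)@d,(t-R)@n, Rm[:,2])"
```

```text
[54.3 29. ] [30.8 44.7] 31.776362027233848 32.043744061693516
[42.55 36.85] [ -74.03223813 -149.72058115] postclear 25.47175451538743
t 7.90 bay [ -77.  -160.9] z 0.0189 yawY 48.2 F [0.6 0.2 0.4] op -0.00
tool rel R along,lat -11.053359054012903 3.40738460661555 [ 0.04054523 -0.02882548 -0.99876182]
```

```bash
python3 -m handwheel '[{"travel":[0,-0.1,0],"dr":[0,0.09,0]},{"travel":[0.08,-0.02,0],"dr":[0,0,0]},{"travel":[0.13,0,0.02],"dr":[0,0,0]},{"travel":[0.1,0,0.02],"dr":[0,0,0]},{"travel":[0,0.1,0],"dr":[0,0,0]},{"travel":[0,0.12,0],"dr":[0,0,0]},{"travel":[0,0.1,0],"dr":[0,0,0]},{"travel":[0,0,0],"dr":[0,0,0]}]'; python3 -c "
from h import *
th=np.radians(32); d=np.array([np.sin(th),np.cos(th)]);n=np.array([d[1],-d[0]]);L=np.array([42.5,36.9]);R=L-220*d
o,Rm=st(); t=tb(o['eef_pos']); print('tool rel R along,lat',(t-R)@d,(t-R)@n, Rm[:,2])"
```

```text
time_s: 8.57
eef_pos: [0.4604, -0.1431, 0.013]
eef_rot: [0.002, 0.358, 0.934, 0.003]
wrist_force: [0.0, 0.4, 0.5]
opening: -0.0
t 8.57 bay [-101.9 -110.1] z 0.0130 yawY 48.0 F [0.  0.4 0.5] op -0.00
tool rel R along,lat 18.816588109730567 -44.56001324270679 [ 0.00577478  0.00444598 -0.99997344]
```

```bash
python3 -m handwheel '[{"travel":[-0.033,0,0],"dr":[0,0,0]},{"travel":[-0.033,0,0],"dr":[0,0,0]},{"travel":[-0.033,0,0],"dr":[0,0,0]},{"travel":[-0.033,0,0],"dr":[0,0,0]},{"travel":[-0.033,0,0],"dr":[0,0,0]},{"travel":[-0.033,0,0],"dr":[0,0,0]},{"travel":[-0.033,0,0],"dr":[0,0,0]},{"travel":[0,0,0],"dr":[0,0,0]}]'; python3 - <<'E'
from h import *
st()
im=viewer.camera('top'); cv2.imwrite('pics/raw7.png',im[:,:,::-1])
g=cv2.cvtColor(im,cv2.COLOR_RGB2HSV); 
# dark slot: gray low-sat dark pixels in bay region
m=np.zeros(g.shape[:2],bool); m[205:320,205:365]=True
print(im[300:301,340], )
crop('top','c7',165,165,200,150)
E
```

```text
time_s: 9.23
eef_pos: [0.4875, -0.1708, 0.0128]
eef_rot: [0.001, 0.359, 0.933, 0.003]
wrist_force: [0.9, -0.4, 0.2]
opening: -0.001
t 9.23 bay [ -70.3 -132.5] z 0.0128 yawY 47.9 F [ 0.9 -0.4  0.2] op -0.00
[[ 87 103 112]]
```

View pics/c7.png

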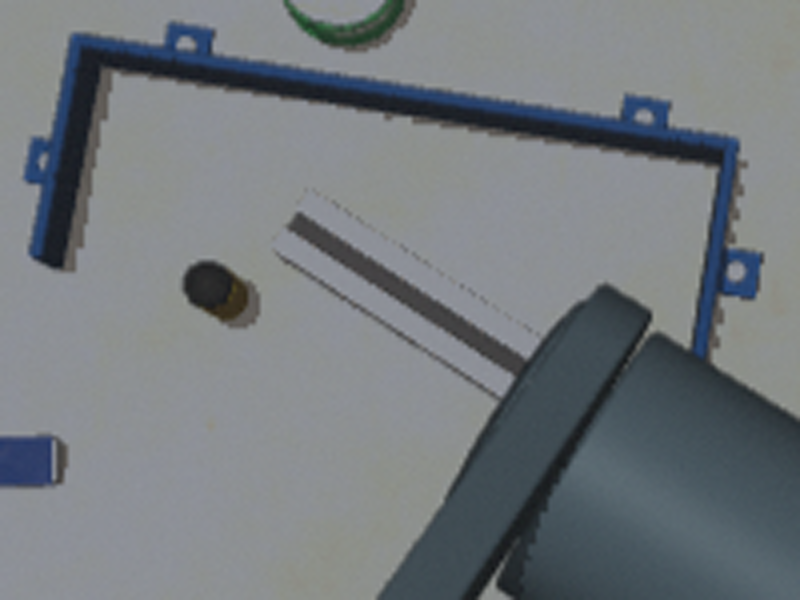

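Corners LF (310,189) and LN (275,245); the near edge runs to (497,396) and the far edge to (545,335). The angle has dropped and the post is still clear.

```bash
cat >> h.py <<'E'
def lend(F,N,f2,n2):
    F,N=cc(*F),cc(*N); g=F-cc(*f2); h=N-cc(*n2); a=np.arctan2(g[0],g[1]); b=np.arctan2(h[0],h[1]); th=(a+b)/2
    d=np.array([np.sin(th),np.cos(th)]);L=(F+N)/2;R=L-220*d;n=np.array([d[1],-d[0]])
    print(np.degrees([a,b]).round(1),'L',L.round(1),'R',R.round(1),'postclear',(n@(L-[0,64])-25).round(1),'wallclear',(n@(np.array([0,-135])-R)-15).round(1))
    o,Rm=st(); t=tb(o['eef_pos']); print('tool along,lat',((t-R)@d).round(1),((t-R)@n).round(1), Rm[:,2]); return np.degrees(th),L,R,d,n
E
python3 -c "
from h import *
lend((310,189),(275,245),(545,335),(497,396))"
```

```text
[22.6 24.9] L [35.8 38.2] R [ -52.8 -163.2] postclear 18.1 wallclear 22.0
t 9.33 bay [ -71.1 -131.9] z 0.0126 yawY 48.0 F [ 0.7 -0.9  0. ] op -0.00
tool along,lat 21.3 -29.3 [ 0.00391206  0.00539688 -0.99997778]
```

```bash
python3 -m handwheel '[{"travel":[0.08,0,0],"dr":[0,0,0]},{"travel":[0.08,0,0],"dr":[0,0,-0.13]},{"travel":[0,0,0],"dr":[0,0,-0.13]},{"travel":[0,-0.12,0],"dr":[0,0,0]},{"travel":[0,-0.15,0],"dr":[0,0,0]},{"travel":[0,-0.15,0],"dr":[0,0,0]},{"travel":[-0.08,-0.05,0],"dr":[0,0,0]},{"travel":[-0.13,0,0],"dr":[0,0,0]},{"travel":[-0.1,0,0],"dr":[0,0,0]},{"travel":[0,0,0],"dr":[0,0,0]}]'; python3 -c "
from h import *
lend((310,189),(275,245),(545,335),(497,396))"
```

```text
time_s: 10.17
eef_pos: [0.4655, -0.239, 0.012]
eef_rot: [0.001, 0.29, 0.957, 0.003]
wrist_force: [0.3, 0.0, 0.0]
opening: -0.001
[22.6 24.9] L [35.8 38.2] R [ -52.8 -163.2] postclear 18.1 wallclear 22.0
t 10.17 bay [ -79.8 -203.5] z 0.0120 yawY 56.3 F [0.3 0.  0. ] op -0.00
tool along,lat -47.8 -8.4 [ 0.00394317  0.00515454 -0.99997894]
```

```bash
python3 -m handwheel '[{"travel":[-0.03,0.05,0],"dr":[0,0,0]},{"travel":[-0.025,0.05,0],"dr":[0,0,0]},{"travel":[0,0.05,0],"dr":[0,0,0]},{"travel":[0,0.035,0],"dr":[0,0,0]},{"travel":[0,0.035,0],"dr":[0,0,0]},{"travel":[0,0.035,0],"dr":[0,0,0]},{"travel":[0,0.035,0],"dr":[0,0,0]},{"travel":[0,0.035,0],"dr":[0,0,0]},{"travel":[0,0.035,0],"dr":[0,0,0]},{"travel":[0,0.035,0],"dr":[0,0,0]},{"travel":[0,0.035,0],"dr":[0,0,0]},{"travel":[0,0.035,0],"dr":[0,0,0]},{"travel":[0,0.035,0],"dr":[0,0,0]},{"travel":[0,0.035,0],"dr":[0,0,0]},{"travel":[0,0.035,0],"dr":[0,0,0]},{"travel":[0,0.035,0],"dr":[0,0,0]},{"travel":[0,0.035,0],"dr":[0,0,0]},{"travel":[0,0,0],"dr":[0,0,0]}]'; python3 -c "
from h import *
lend((310,189),(275,245),(545,335),(497,396))
crop('top','c8',165,165,200,150)"
```

```text
time_s: 11.67
eef_pos: [0.5285, -0.1514, 0.0114]
eef_rot: [-0.001, 0.288, 0.957, 0.003]
wrist_force: [0.4, -0.7, -0.6]
opening: -0.003
[22.6 24.9] L [35.8 38.2] R [ -52.8 -163.2] postclear 18.1 wallclear 22.0
t 11.67 bay [ -33.5 -106.1] z 0.0114 yawY 56.5 F [ 0.4 -0.7 -0.6] op -0.00
tool along,lat 60.0 -5.3 [-5.59324106e-04  7.31857409e-03 -9.99973062e-01]
```

View pics/c8.png

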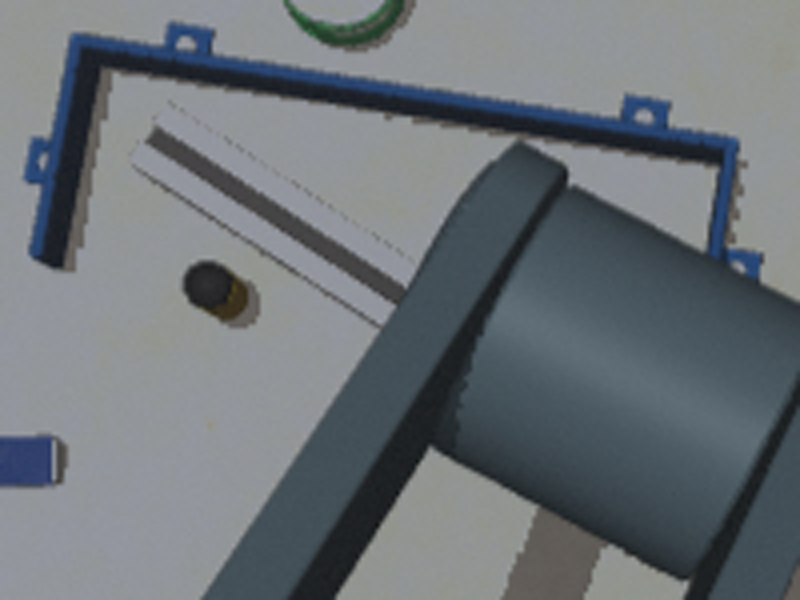

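The left end is now behind the post: LF (168,103), LN (132,160), far edge to (417,262), near edge to (380,327).

```bash
python3 -c "
from h import *
lend((168,103),(132,160),(417,262),(380,327))"
```

```text
[23.3 24.6] L [ 61.7 103.4] R [-27.6 -97.7] postclear 15.4 wallclear 25.4
t 11.72 bay [ -33.6 -106.3] z 0.0114 yawY 56.5 F [0.6 0.2 0.4] op -0.00
tool along,lat -10.3 -2.0 [-6.68669513e-04  7.28915867e-03 -9.99973210e-01]
```

```bash
python3 -m handwheel '[{"travel":[0,0.035,0],"dr":[0,0,0]},{"travel":[0,0.035,0],"dr":[0,0,0]},{"travel":[0,0,0],"dr":[0,0,0]},{"travel":[0,-0.08,0],"dr":[0,0,0]},{"travel":[0,-0.06,0],"dr":[0,0,0]},{"travel":[0.1,0,0],"dr":[0,0,0]},{"travel":[0.15,0,0],"dr":[0,0,0]},{"travel":[0.1,0,0],"dr":[0,0,-0.19]},{"travel":[0,0,0],"dr":[0,0,-0.19]},{"travel":[0,0,0],"dr":[0,0,-0.19]},{"travel":[0,0,0],"dr":[0,0,-0.19]},{"travel":[0,0,0],"dr":[0,0,0]}]'; python3 -c "
from h import *
go([-65,-80],.012,79.74)"
```

```text
time_s: 12.72
eef_pos: [0.4728, -0.1363, 0.0115]
eef_rot: [-0.0, 0.087, 0.996, 0.003]
wrist_force: [-1.0, -0.3, 0.2]
opening: -0.001
t 12.72 bay [ -91.  -101.2] z 0.0115 yawY 80.0 F [-1.  -0.3  0.2] op -0.00
dr z total 0.009232226535613583
travel total [-0.173  0.141 -0.002]
```

```bash
python3 -m handwheel '[{"travel":[0,0.07,0],"dr":[0,0,0]},{"travel":[-0.05,0.06,0],"dr":[0,0,0]},{"travel":[-0.06,0,0],"dr":[0,0,0]},{"travel":[-0.033,0,0],"dr":[0,0,0]},{"travel":[-0.033,0,0],"dr":[0,0,0]},{"travel":[-0.033,0,0],"dr":[0,0,0]},{"travel":[-0.033,0,0],"dr":[0,0,0]},{"travel":[-0.033,0,0],"dr":[0,0,0]},{"travel":[-0.033,0,0],"dr":[0,0,0]},{"travel":[-0.033,0,0],"dr":[0,0,0]},{"travel":[-0.033,0,0],"dr":[0,0,0]},{"travel":[-0.033,0,0],"dr":[0,0,0]},{"travel":[-0.033,0,0],"dr":[0,0,0]},{"travel":[0,0,0],"dr":[0,0,0]}]'; python3 -c "
from h import *
go([3,-80],.012,79.74)"
```

```text
time_s: 13.88
eef_pos: [0.5479, -0.1305, 0.0111]
eef_rot: [-0.001, 0.094, 0.996, 0.003]
wrist_force: [0.1, 0.3, 0.1]
opening: -0.002
t 13.88 bay [-18.  -82.1] z 0.0111 yawY 79.2 F [0.1 0.3 0.1] op -0.00
dr z total -0.017313841402048998
travel total [-0.14   0.014 -0.006]
```

```bash
python3 -m handwheel '[{"travel":[-0.033,0.005,0],"dr":[0,0,0]},{"travel":[-0.033,0.005,0],"dr":[0,0,0]},{"travel":[-0.033,0,0],"dr":[0,0,0]},{"travel":[-0.033,0,0],"dr":[0,0,0]},{"travel":[0,0,0],"dr":[0,0,0]}]'; python3 -c "
from h import *
st()
im=viewer.camera('top'); cv2.imwrite('pics/raw9.png',im[:,:,::-1])
g=im.mean(2).astype(int)
for u in (200,210,225,240,255): print(u,g[178:262:2,u])"
```

```text
time_s: 14.3
eef_pos: [0.5695, -0.1328, 0.0109]
eef_rot: [-0.001, 0.094, 0.996, 0.003]
wrist_force: [-0.3, 0.5, 0.6]
opening: -0.0
t 14.30 bay [  3.6 -80.5] z 0.0109 yawY 79.2 F [-0.3  0.5  0.6] op -0.00
200 [ 71  36  36 146 154 155 154 153 136 156 157 156  68  72  91 156 157 157
  56 154 152 154 155 155 155 153 154 156 156 155 155 155 154 153 153 152
 152 153 153 155 153 154]
210 [ 78  54  35  47 144 155 155 154 155 156 150 156 156  88  71  72 152 157
 155  95 100 156 155 154 154 154 153 153 129 119 146 152 151 152 152 152
 152 153 153 153 153 107]
225 [155  92  70  32  33 144 156 155 155 154 155 154 152 158 155  92  70  72
 145 157 155  95  97 153 153 153 152 152 126  51  80  81  83  83  82  83
  81  83  81  82  83  82]
240 [154 154 102  75  34  30 141 155 154 155 155 155 154 154 147 154 156  98
  75  80  82  82  83  80  81  82  81  82  81  84  82  82  74  48  34  33
  33  33  33  34  32  34]
255 [143 156 156 101  77  46  72  81  82  82  83  83  82  82  81  81  81  81
  81  81  67  38  33  34  32  35  36  30  33  32  31  35  33  30  31 101
 152 152 154 152 154 153]
```

```bash
python3 -c "
from h import *
im=viewer.camera('top');g=im.mean(2).astype(int)
pts=[]
for u in range(196,232,3):
    c=g[190:230,u]; print(u,*c) if u in(196,) else 0
f=lambda u,v:tb(px('top',u,v,.03))
a,b=f(200,204),f(225,210.2); e=a-b; print(a,b,'theta slot',np.degrees(np.arctan2(e[0],e[1])))
a,b=f(200,214),f(225,221); e=a-b; print('near',a,b,np.degrees(np.arctan2(e[0],e[1])))
r=np.array([g[v] for v in (203,205,207)]); print(g[203,178:204],g[208,178:204],g[212,178:204])
"
```

```text
196 154 155 154 143 154 155 156 156 156 158 92 68 70 72 71 119 150 155 156 156 157 154 93 55 137 153 152 152 151 153 152 154 155 154 154 154 152 154 153 154
[ 50.8 105.6] [47.2 62.5] theta slot 4.77464318435308
near [ 34.1 102.4] [29.3 59.2] 6.340191745909911
[ 76  68  43  34  35  33 137 147 144 140 142 110  79  72  71  70  70  72
  72  72  71  71  73  68  68  67] [ 59  41  35  33  39  92 124 152 156 155 156 157 156 156 156 155 156 155
 156 157 157 155 157 155 156 151] [ 50  35  35  33  31  34  71  97 102  95 133 138  89  84  58  53  66  99
  93  93 104 151 157 156 156 156]
```

```bash
python3 -m handwheel '[{"travel":[-0.033,0.0,0],"dr":[0,0,0]},{"travel":[-0.033,0.0,0],"dr":[0,0,0]},{"travel":[0,0,0],"dr":[0,0,0]},{"travel":[0.07,0,0],"dr":[0,0,0]},{"travel":[0.08,0,0],"dr":[0,0,-0.02]},{"travel":[0,0.1,0],"dr":[0,0,0]},{"travel":[0,0.2,0],"dr":[0,0,0]},{"travel":[0,0.2,0],"dr":[0,0,0]},{"travel":[0,0.07,0],"dr":[0,0,0]},{"travel":[0,0,0],"dr":[0,0,0]}]'; python3 -c "
from h import *
go([46,12],.012,79.74)
im=viewer.camera('top');g=im.mean(2).astype(int)
for u in (196,200,205): print(u,*g[185:230,u])
for v in (198,200,202,204): print(v,*g[v,178:204])
"
```

```text
time_s: 15.23
eef_pos: [0.5736, -0.0454, 0.0121]
eef_rot: [0.0, 0.09, 0.996, 0.003]
wrist_force: [0.5, -1.1, 0.2]
opening: 0.001
t 15.23 bay [-7.9  6.2] z 0.0121 yawY 79.6 F [ 0.5 -1.1  0.2] op 0.00
dr z total -0.0040747028321338995
travel total [-0.359  0.039  0.001]
196 78 81 83 83 84 86 86 88 89 91 89 89 92 93 95 95 97 98 99 100 102 104 107 109 109 110 110 110 110 108 107 105 103 101 100 97 96 92 91 91 89 87 87 85 85
200 78 79 81 82 83 86 86 87 87 89 91 91 92 91 93 94 94 97 99 99 102 103 104 105 108 109 109 110 110 110 107 107 105 103 101 98 95 95 95 92 91 91 88 87 85
205 77 76 79 82 80 83 86 86 87 88 88 90 89 90 90 91 93 93 96 97 98 100 101 103 104 105 107 109 110 111 111 110 107 105 105 102 100 98 97 94 93 91 90 87 88
198 83 82 82 80 75 57 37 34 34 33 55 85 95 95 94 94 95 93 93 92 92 94 91 91 92 91
200 81 83 82 73 53 38 34 32 31 37 77 95 96 97 98 97 98 93 95 97 94 93 94 94 91 94
202 82 82 73 48 32 31 34 34 40 53 95 102 101 99 101 100 101 98 98 97 97 95 97 96 95 95
204 80 70 47 36 33 34 31 31 55 91 103 102 103 103 104 101 101 102 100 101 100 100 99 98 98 98
```

```bash
python3 -m handwheel '[{"travel":[-0.033,0.02,0],"dr":[0,0,0]},{"travel":[-0.033,0.01,0],"dr":[0,0,0]},{"travel":[-0.033,0,0],"dr":[0,0,0]},{"travel":[-0.033,0,0],"dr":[0,0,0]},{"travel":[-0.033,0,0],"dr":[0,0,0]},{"travel":[-0.033,0,0],"dr":[0,0,0]},{"travel":[-0.033,0,0],"dr":[0,0,0]},{"travel":[-0.033,0,0],"dr":[0,0,0]},{"travel":[-0.02,0,0],"dr":[0,0,0]},{"travel":[0,0,0],"dr":[0,0,0]}]'; python3 -c "
from h import *
go([46,12],.012,79.74)"
```

```text
time_s: 16.12
eef_pos: [0.6201, -0.0559, 0.0116]
eef_rot: [-0.001, 0.093, 0.996, 0.003]
wrist_force: [-1.2, -0.1, 0.2]
opening: -0.0
t 16.12 bay [39.7  4.2] z 0.0116 yawY 79.3 F [-1.2 -0.1  0.2] op -0.00
dr z total -0.014066927425299506
travel total [-0.042  0.052 -0.003]
```

```bash
python3 -m handwheel '[{"travel":[-0.02,0,0],"dr":[0,0,0]},{"travel":[-0.02,0,0],"dr":[0,0,0]},{"travel":[-0.02,0,0],"dr":[0,0,0]}]'; python3 -m handwheel '[{"travel":[-0.015,0,0],"dr":[0,0,0]},{"travel":[-0.015,0,0],"dr":[0,0,0]}]'; python3 -c "
from h import *
st()"
```

```text
time_s: 16.37
eef_pos: [0.6283, -0.0572, 0.0111]
eef_rot: [-0.002, 0.093, 0.996, 0.003]
wrist_force: [-3.5, 2.6, 2.9]
opening: 0.005
time_s: 16.53
eef_pos: [0.6303, -0.0571, 0.0105]
eef_rot: [-0.006, 0.093, 0.996, 0.003]
wrist_force: [-16.1, 1.1, 10.0]
opening: -0.001
t 16.53 bay [50.   4.7] z 0.0105 yawY 79.4 F [-16.1   1.1  10. ] op -0.00
```

```bash
python3 -m handwheel '[{"travel":[0.06,0,0],"dr":[0,0,0]},{"travel":[0.1,0,0],"dr":[0,0,0]},{"travel":[0.2,0,0],"dr":[0,0,0]},{"travel":[0.2,0,-0.1],"dr":[0,0,0]},{"travel":[0.2,0,-0.1],"dr":[0,0,0]},{"travel":[0.2,0,-0.1],"dr":[0,0,0]},{"travel":[0.2,0,0],"dr":[0,0,0]},{"travel":[0,0,0],"dr":[0,0,0]}]'; python3 -c "
from h import *
st()
crop('top','c10',165,165,200,150)"
```

```text
time_s: 17.2
eef_pos: [0.4571, -0.0252, 0.0575]
eef_rot: [-0.002, 0.093, 0.996, 0.002]
wrist_force: [-1.0, 0.3, 0.2]
opening: -0.001
t 17.20 bay [-126.1    5.3] z 0.0575 yawY 79.4 F [-1.   0.3  0.2] op -0.00
```

View pics/c10.png

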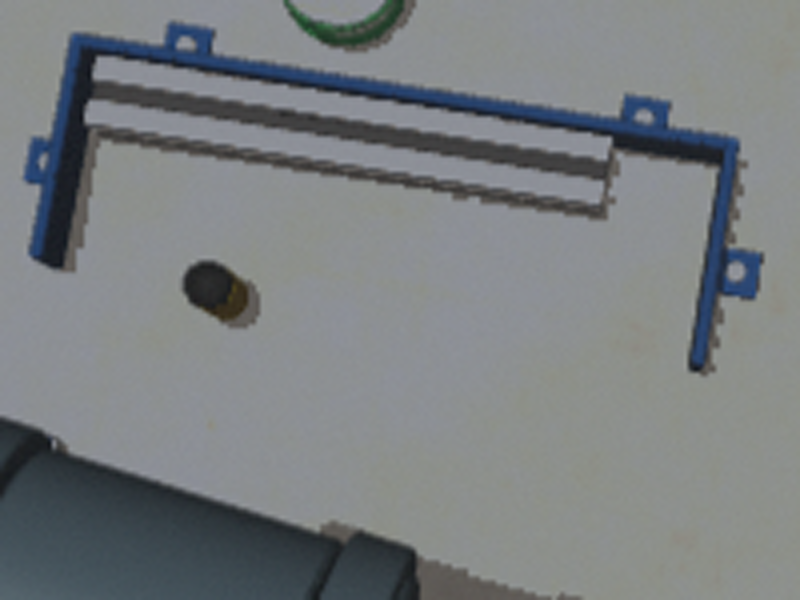

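The profile lies along the back wall: corners LF (93,53), LN (88,122), RF (612,135), RN (606,205). I'll check the residual angle and the gap.

```bash
python3 -c "
from h import *
prof([(165+u/4,165+v/4) for u,v in ((93,53),(88,122),(612,135),(606,205))])
im=viewer.camera('top');g=im.mean(2)
# slot + near edge: subpixel per column
S=[];N=[]
for u in range(195,310,5):
    v0=187+ (u-190)*.155
    r=np.arange(int(v0)-5,int(v0)+6); w=np.clip(140-g[r,u],0,None); vs=(w*r).sum()/w.sum(); S.append(tb(px('top',u,vs,.03)))
S=np.array(S); k=np.polyfit(S[:,1],S[:,0],1); print('slot theta',np.degrees(k[0]),'x at y=-80,10,110',np.polyval(k,[-80,10,110]))
"
```

```text
corners [ 90.7 133.2] [ 61.4 129.7] [ 91.4 -87.5] [ 61.8 -89.8] centre [76.325 21.4  ] theta -0.1 len 220.10068718656922
slot theta -0.1364814516305684 x at y=-80,10,110 [76.66401841 76.44963385 76.21142878]
```

Flat within 0.15° and touching the wall. I'll raise the arm clear, check the bystanders against the first picture, and hand in.

```bash
python3 -m handwheel '[{"travel":[0,0,-0.25],"dr":[0,0,0]},{"travel":[0,0,-0.25],"dr":[0,0,0]},{"travel":[0,0,0],"dr":[0,0,0]},{"travel":[0,0,0],"dr":[0,0,0]}]'; python3 -c "
from h import *
st()
a=cv2.imread('pics/top0.png')[:,:,::-1].astype(int);b=viewer.camera('top').astype(int)
a2=cv2.imread('pics/side0.png')[:,:,::-1].astype(int);b2=viewer.camera('side').astype(int)
d=abs(a-b).mean(2);d2=abs(a2-b2).mean(2)
for n,(x,y,w,h) in dict(bottle=(385,222,40,40),spool=(230,138,42,42),eraser=(150,268,36,22)).items(): q=d[y:y+h,x:x+w];print(n,q.mean(),(q>25).sum())
for n,(x,y,w,h) in dict(bottle=(335,182,25,48),spool=(243,265,38,38),eraser=(375,332,20,28)).items(): q=d2[y:y+h,x:x+w];print('side',n,q.mean(),(q>25).sum())
"
```

```text
time_s: 17.63
eef_pos: [0.4676, -0.0291, 0.1367]
eef_rot: [0.003, 0.093, 0.996, 0.001]
wrist_force: [-0.3, 0.4, -0.1]
opening: -0.002
t 17.63 bay [-115.1    3.3] z 0.1367 yawY 79.3 F [-0.3  0.4 -0.1] op -0.00
bottle 11.072708333333335 3
spool 11.571239606953892 0
eraser 50.606481481481474 559
side bottle 8.12388888888889 37
side spool 8.256001846722068 4
side eraser 7.998214285714286 0
```

```bash
python3 -c "
from bench import ctrl
print(ctrl.hand_in())"
```

```text
the job is handed in; nothing more can be done
None
```

The profile now lies flat along the bay's back wall, behind the yellow post, and I handed the job in at about 18 s of the 56 s.

I pushed it with the outside of the shut fingertips only:
1. I swung the left end in.
2. I pushed the profile lengthwise behind the post, trimming its angle once on the way.
3. I pushed the right end round.
4. I pushed it home against the wall near its middle.

**Last checks**
- **Profile:** it is parallel to the back wall within about 0.15°. Its far face measures x ≈ 90.7 to 91.4 mm against the wall at 90 mm, which agrees within the calibration error. It spans y ≈ −89 to +132 mm, so its left end is close to the left wall.
- **Force:** the highest wrist force I read was about 19 N, at the final contact with the wall. I only read it at the end of each move, not continuously.
- **Bystanders:** the bottle and spool look unmoved in both cameras, with only an overall brightness change. In the top view the eraser's patch did not match the first picture, probably because the arm covers that corner. The side view shows the eraser unmoved.
- **Robot:** it was raised clear and touching nothing when I handed in.

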